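# Set the reorder cards on the supply shelf

## Robot

A 7-joint arm with a two-finger parallel gripper is mounted at the origin on the work surface. World frame = base frame: x ahead of the robot, y to its left, z up, the work surface at z = 0. Lengths are in m, angles in rad, forces in N, time in s.
With the tool pointing down it reaches from about 0.425 to 0.875 m from the base axis. Payload 4.7 kg.
Tool frame: the origin (TCP) lies midway between the tips of the shut fingers; the grasp point (between the pads) lies 19 mm behind it (robot.grip_depth is the distance from the TCP to the grasp point, in m); x points along the fingers, z is the direction in which the jaws open and shut, and the axes are right-handed (so a half turn about x gives the same grasp; the last joint's range is limited). The gripper opens to 85 mm and grips with 20 to 120 N. Pads are 22 mm wide; open, the fingers measure 114 mm over their backs; the gripper's body (76 mm by 85 mm) begins 54 mm behind the grasp point. The pads swing forward as they close: fully open they stand 13 mm farther back than shut.
Start: joints at [-1.11, 0.321, -0.07, 1.45, 0.023, 1.371, -0.057], TCP at [0.281, 0.586, 0.231] pointing down, gripper open.
Joint ranges: [-2.86, 2.86], [-0.3, 2.09], [-1.38, 1.24], [0.06, 2.45], [-1.56, 4.7], [0.09, 2.05], [-2.69, 2.69]. Speed limits (rad/s): [2.57, 2.57, 3.14, 3.14, 3.14, 3.14, 3.14].

## Interface

Orientations are given as a rotation vector (axis times angle).
In Python, from cell import robot gives the robot as it stands. The module is installed in compiled form; this text tells all that it offers.
- The arm moves only by the tool send_rows, never from a script. Its argument "commands" is a list of rows, each a list of 3 entries, a list of its own where there are three numbers: the shift along the tool's x, y, z in cm, then the turn, a rotation vector about the tool's x, y, z in degrees, then the finger opening in cm, from 0 to 8.54. A call has exactly 5 rows; each row shifts and turns the commanded pose from where the row before left it, along the tool's axes as they then stand; what a row does not reach is not made up. A row lasts 1/8 s, in which the tool goes at most 62.5 mm and 10.7 degrees, less where a joint would pass 70% of its speed; a pose out of reach is approached as far as the arm can. A call is refused whole if a number of a shift passes 6.25 or a number of a turn 10.7, either way. A call with a gripper value outside its range is refused whole. The fingers move at their own pace and stop on an object; the grip force is fixed at half the most. Time passes only in rows, so rows that do not move let the fingers close, or fill a call up. It gives the time, the measured TCP pose, the force and the opening at its end, in the units of the state.
- robot.sense(): the state, without advancing time (a new reading comes with each control period).
- robot.camera(name): name is "side" or "top"; returns a dict with "pixels" (420x560x3 uint8, blue, green, red), "vfov" (degrees; the focal length in pixels is half the picture's height over the tangent of half this angle, whatever the lens; pixels are square), "cx", "cy" (the principal point, pixels), "origin" and "rotation" of the camera in the world. Camera axes: x right, y down, z forward; pixel columns grow to the right and rows downward; lengths in m; the calibration is good to about 2 mm. A picture is of the moment at which its call begins. There is no depth.
- robot.finish_job(): hands the job in, once; it reports no verdict.
The state is a dict: "time": time; "joint_positions": joint angles; "qd": joint speeds; "effort": joint torques, N m; "eef_pos": TCP position; "tool_rot": TCP orientation; "wrist_force": force on the tool from outside, world axes, zero at the start; "ft_torque": the same for the moment, N m; "width": opening from 0.0 (shut) to 1.0 (fully open).
Only numpy, scipy, OpenCV 4.12 (cv2) and the standard library are available. Lean on these libraries where they do the work, as an engineer would, in place of code of your own. Each camera call takes 0.05 s, during which the arm holds its last target.

## Task

Set the two blue reorder cards with the fingertips: at the empty bin, slide the card out over the front edge of its stand until just its yellow band overhangs, with the blue part still on the stand; at the filled bin, push the card back in until its yellow end is flush with the front edge. Leave both cards flat, square to the edge and within the sides of their stands. Only slide them, never pick them up or tip them, and leave everything else where it stands.

Things in the scene. Friction and masses are not known exactly. Their poses are not given: they have to be found in the camera images.
- stand_empty: White platform 300 mm deep, 180 wide, 40 high, fixed, with a grey bin (this one EMPTY) 210 to 295 mm behind its front edge, at most 46 mm above its top. Origin: on the table under the middle of the front edge; +x level from that edge back to the bin, +y along the edge, z up: the edge is x = 0, z = 0.040. Front face upright. The stands stand side by side in either order, not quite parallel.
- stand_full: White platform 300 mm deep, 180 wide, 40 high, fixed, with a grey bin (this one FILLED with four small brown cartons) 210 to 295 mm behind its front edge, at most 46 mm above its top. Origin: on the table under the middle of the front edge; +x level from that edge back to the bin, +y along the edge, z up: the edge is x = 0, z = 0.040. Front face upright. The stands stand side by side in either order, not quite parallel.
- card_empty: Stiff plastic card on the stand with the empty bin: 100 mm long (x), 96 wide (y), 7 thick, about 0.1 kg, loose, flat. Blue, the front 30 mm of its top yellow. Origin: centre of the underside; the yellow end is at -x, towards the stand's front edge. Starts 10 to 40 mm behind the edge, 55 mm or more from the bin, a bit askew. Slides easily and stays where left.
- card_empty_front (a point): Middle of the yellow front end face of card_empty, half-way up (50 mm from the card's origin towards -x, 3.5 mm above its underside).
- card_full: Stiff plastic card on the stand with the filled bin: 100 mm long (x), 96 wide (y), 7 thick, about 0.1 kg, loose, flat. Blue, the front 30 mm of its top yellow. Origin: centre of the underside; the yellow end is at -x, towards the stand's front edge. Starts sticking out 20 to 34 mm over the front edge, a bit askew. Slides easily and stays where left.
- card_full_front (a point): Middle of the yellow front end face of card_full, half-way up (50 mm from the card's origin towards -x, 3.5 mm above its underside).
- spray_bottle: Bystander, loose on the table: white bottle with green label, 60 mm diameter, 150 mm tall. Origin: centre of its underside.
- tape_roll: Bystander, loose on the table: tan tape roll, ring of 90 mm diameter, 45 mm tall, lying flat. Origin: centre of its underside.
- glove_carton: Bystander, loose on the table: white and green carton 120 x 100 x 70 mm with a blue patch on top. Origin: centre of its underside.
- jar: Bystander, loose on the table: amber jar with white cap, 64 mm diameter, 90 mm tall. Origin: centre of its underside.
- cup: Bystander, loose on the table: white plastic cup, 72 mm diameter, 85 mm tall. Origin: centre of its underside.
- block_calculator: Bystander, loose on the table: black desk calculator 100 x 64 x 14 mm. Origin: centre of its underside.
Mind the look-alikes: they are no part of the job. What is shaped like the card_full but black is not meant.

How it is judged:
By the outcome, as a careful person would: the job done as asked, in the order asked, and still so for the second after the job is handed in, with the robot touching nothing.
It also fails if it takes over 43 s, if anything falls off the work surface, if the arm or the gripper's body presses on something with over 40 N, if the wrist force passes 120 N, or if a joint passes its speed limit or range.

## Working session

There is one attempt and no reset: what is moved stays moved. The work goes in short steps, Python scripts to look and compute and a tool call to move; the robot and the scene stay as the last step left them, time stands still between calls to the robot, and variables do not carry over. Pictures are saved under pics/ and viewed, and the job is handed in when it is done.

Besides the shell and the picture viewer there is one more tool, called as name([rows], argument=value, ...), one row to a line, values as JSON. send_rows: Moves the arm, as the interface text tells. Its arguments: {"type":"object","properties":{"commands":{"type":"array"}},"required":["commands"]}

```bash
mkdir -p pics; python3 - <<'E'
from cell import robot
import cv2,numpy as np
s=robot.sense()
for k,v in s.items(): print(k,np.round(v,4))
for n in("top","side"):
    c=robot.camera(n); cv2.imwrite(f"pics/{n}0.png",c["pixels"])
    print(n,c["vfov"],c["cx"],c["cy"],c["origin"],np.round(c["rotation"],4).tolist(), [k for k in c])
E
```

```text
time 0.0
joint_positions [-1.1099  0.3219 -0.0701  1.4517  0.0226  1.3708 -0.0569]
qd [-0.0003  0.0013 -0.0016  0.0011  0.002   0.0005  0.0001]
effort [-2.00000e-04 -4.93573e+01 -3.82400e-01 -3.14336e+01  1.29000e-02
  1.12000e-02 -0.00000e+00]
eef_pos [0.2807 0.5857 0.2302]
tool_rot [-0.8752  1.3897  0.8735]
wrist_force [ 0.4308 -0.0642 -0.4054]
ft_torque [-0.0037  0.0369 -0.0576]
width 1.0011
top 52.99608118731665 278.06081248036435 214.49063545576874 [ 0.36844623 -0.00977153  1.43192719] [-2.2142, 2.1572, -0.0682] ['pixels', 'vfov', 'cx', 'cy', 'origin', 'rotation']
side 51.74094164762373 281.4760308481953 208.32643415987536 [-0.19345032 -0.78809053  0.76922205] [-2.0746, 0.7108, -0.4092] ['pixels', 'vfov', 'cx', 'cy', 'origin', 'rotation']
```

View pics/top0.png

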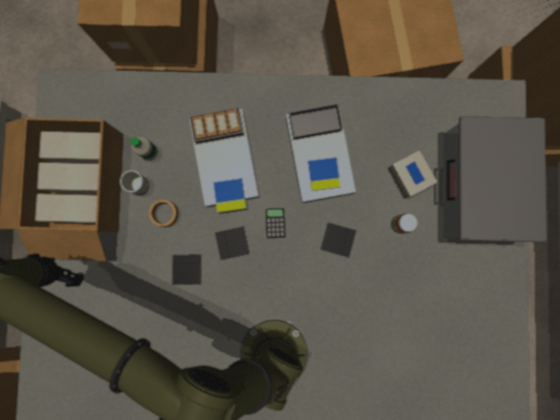

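View pics/side0.png

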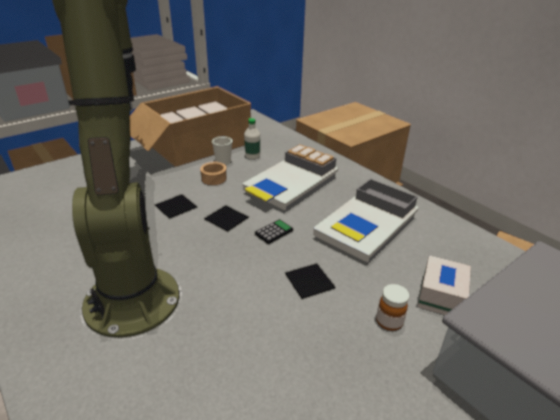

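```bash
python3 - <<'E'
import cv2,numpy as np
a=cv2.imread("pics/top0.png")[95:215,180:365]
cv2.imwrite("pics/top0z.png",cv2.resize(a,None,fx=4.3,fy=4.3,interpolation=cv2.INTER_NEAREST))
b=cv2.imread("pics/side0.png")[140:260,235:425]
cv2.imwrite("pics/side0z.png",cv2.resize(b,None,fx=4.2,fy=4.2,interpolation=cv2.INTER_NEAREST))
E
```

```text
(no output)
```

View pics/top0z.png

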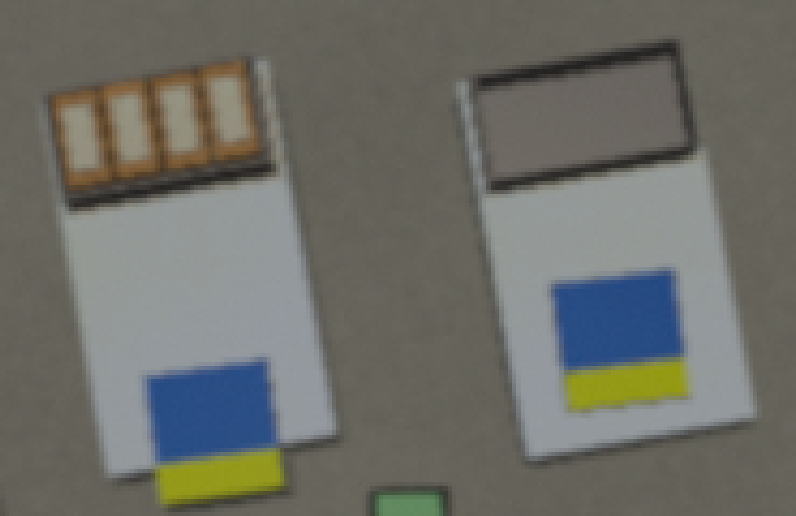

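View pics/side0z.png

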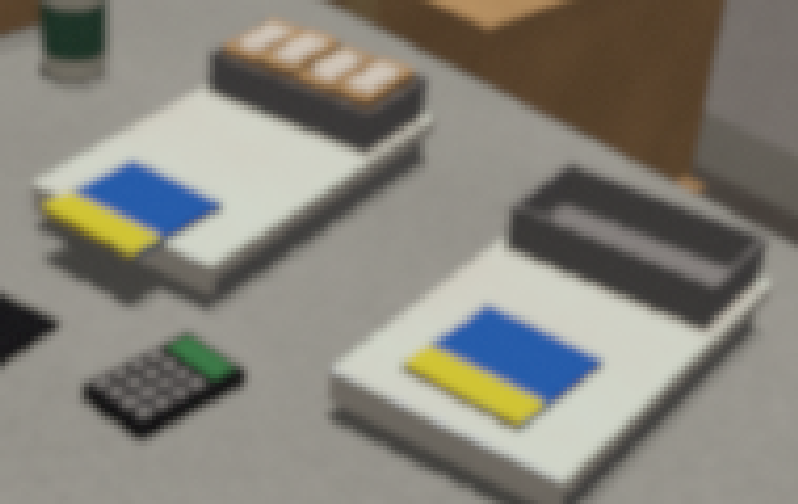

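```bash
cat > h.py <<'E'
import cv2,numpy as np
from scipy.spatial.transform import Rotation as R
S=6
def cast(c,uv,z):
    uv=np.asarray(uv,float).reshape(-1,2)
    f=210/np.tan(np.radians(c["vfov"]/2))
    d=np.c_[(uv[:,0]-c["cx"])/f,(uv[:,1]-c["cy"])/f,np.ones(len(uv))]
    r=np.asarray(c["rotation"]); Rm=R.from_rotvec(r).as_matrix() if r.size==3 else r
    d=d@Rm.T; o=np.asarray(c["origin"]); t=(z-o[2])/d[:,2]
    return (o+d*t[:,None])
def contour(mask,seed=None):
    cs,_=cv2.findContours(mask,cv2.RETR_EXTERNAL,cv2.CHAIN_APPROX_NONE)
    return sorted(cs,key=cv2.contourArea,reverse=True)
def px(cn): return (cn.reshape(-1,2)+0.5)/S-0.5
def masks(img):
    b=cv2.resize(img,None,fx=S,fy=S,interpolation=cv2.INTER_CUBIC)
    h=cv2.cvtColor(b,cv2.COLOR_BGR2HSV); H,Sa,V=cv2.split(h)
    blue=((H>100)&(H<130)&(Sa>110)&(V>60)).astype(np.uint8)*255
    yel=((H>22)&(H<36)&(Sa>110)&(V>80)).astype(np.uint8)*255
    return b,H,Sa,V,blue,yel
E
python3 - <<'E'
from h import *
from cell import robot
for n in("top","side"):
    img=cv2.imread(f"pics/{n}0.png")
    if n=="top":
        c=robot.camera(n); 
        for p in [(210,150),(232,180),(180,160),(330,150),(345,180),(275,150),(330,190),(325,197),(325,201)]: print(p,img[p[1],p[0]])
    else: c=robot.camera(n)
    b,H,Sa,V,bl,ye=masks(img)
    for m,l in((bl,"b"),(ye,"y")):
        for cn in contour(m)[:5]:
            p=px(cn); w=cast(c,p,.047)[:,:2]; r=cv2.minAreaRect((w*1000).astype(np.float32)); print(n,l,np.round(p.mean(0),1),np.round(r[0],1),np.round(r[1],1),round(r[2],2))
E
```

```text
(210, 150) [151 153 148]
(232, 180) [134  93  72]
(180, 160) [ 90  98 101]
(330, 150) [150 153 148]
(345, 180) [153 152 147]
(275, 150) [ 89  97 100]
(330, 190) [155 152 147]
(325, 197) [114 113 110]
(325, 201) [ 89  97 100]
top b [228.6 190.1] [537.  162.6] [64.6 91.6] 9.66
top b [323.2 168.9] [ 615.8 -148.7] [64.7 91.5] 8.69
top b [414.9 172.7] [ 610.8 -452.4] [66.4 30.6] 29.43
top y [230.9 205.6] [485.2 154.3] [31.6 99.7] 9.47
top y [325.2 183.9] [ 565.5 -156.5] [28.9 92.7] 8.72
side b [257.6  50.5] [1885.3 1843.8] [3206.2 1052.2] 60.38
side b [27.5 21.6] [ 580.  3402.6] [2014.2  441.4] 79.62
side b [ 37.5 141.6] [ 52. 898.] [292.1 308.5] 89.96
side b [143.2  17.4] [1369.4 3065.8] [1608.6  286.4] 65.98
side b [184.5  33.6] [1448.6 2495.2] [2504.4  199.6] 63.25
side y [347.3 231.4] [ 562.4 -158.2] [32.3 93.5] 9.43
side y [257.7 193. ] [480.3 153.1] [ 37.3 102.2] 10.36
side y [247.6 117.9] [804.  670.7] [34.1  3. ] 42.33
side y [247.6 118.8] [798.4 662.9] [0. 0.] 0.0
```

```bash
cat >> h.py <<'E'
def fitline(P):
    vx,vy,x,y=cv2.fitLine(P.astype(np.float32),cv2.DIST_HUBER,0,0.3,1e-4,1e-4).ravel()
    return np.array([x,y]),np.array([vx,vy])
def inter(l1,l2):
    (p,d),(q,e)=l1,l2
    t=np.linalg.solve(np.c_[d,-e],q-p); return p+t[0]*d
def rectlines(P,trim=0.15):
    """fit 4 lines to contour points (mm). returns corners: front-right(-y),front-left,back-left,back-right in sense x=back"""
    r=cv2.minAreaRect(P.astype(np.float32)); bx=cv2.boxPoints(r)
    L=[]
    for i in range(4):
        a,b=bx[i],bx[(i+1)%4]; d=(b-a)/np.linalg.norm(b-a); n=np.array([-d[1],d[0]])
        t=(P-a)@d; s=abs((P-a)@n); ln=np.linalg.norm(b-a)
        m=(t>trim*ln)&(t<(1-trim)*ln)&(s<6)
        L.append(fitline(P[m]))
    return L,bx
def cards(c,z=.047):
    """list by y: dict(front line mid, back mid, yaw deg, len,wid) in mm world"""
    b=cv2.resize(c["pixels"],None,fx=S,fy=S,interpolation=cv2.INTER_CUBIC).astype(int)
    bl0=b[...,0]-b[...,2]
    hsv=cv2.cvtColor(np.clip(b,0,255).astype(np.uint8),cv2.COLOR_BGR2HSV)
    m=((bl0>35)|(bl0<-68)).astype(np.uint8)*255
    m[(hsv[...,0]>6)&(hsv[...,0]<21)]=0
    out=[]
    for cn in contour(cv2.morphologyEx(m,cv2.MORPH_CLOSE,np.ones((9,9),np.uint8))):
        p=px(cn); w=cast(c,p,z)[:,:2]*1000
        r=cv2.minAreaRect(w.astype(np.float32)); 
        if not(85<min(r[1])<112 and max(r[1])<115): continue
        if not(380<r[0][0]<720 and abs(r[0][1])<300): continue
        L,bx=rectlines(w)
        C=np.array([inter(L[i-1],L[i]) for i in range(4)])
        ctr=C.mean(0)
        out.append((ctr,C))
    return sorted(out,key=lambda o:-o[0][1])
def ordered(C,ang):
    """corners -> FR,FL,BL,BR given approx x axis dir ang"""
    u=np.array([np.cos(ang),np.sin(ang)]);v=np.array([-u[1],u[0]]);q=C-C.mean(0)
    k=[int(np.argmax(sx*(q@u)+sy*(q@v))) for sx,sy in((-1,-1),(-1,1),(1,1),(1,-1))]
    return C[k]
def pose(C,ang):
    FR,FL,BL,BR=ordered(C,ang)
    u=(BL+BR-FL-FR); v=(FL+BL-FR-BR)
    a=np.arctan2(u[1],u[0]); a2=np.arctan2(-v[0],v[1])
    return dict(front=(FR+FL)/2,back=(BL+BR)/2,ctr=C.mean(0),yaw=np.degrees(a),yaw2=np.degrees(a2),len=np.linalg.norm(u)/2,wid=np.linalg.norm(v)/2)
def stands(c,z=.040):
    b=cv2.resize(c["pixels"],None,fx=S,fy=S,interpolation=cv2.INTER_CUBIC)
    g=b[...,2].astype(int)  # red
    m=(b[...,0].astype(int)>120).astype(np.uint8)*255
    bl0=b[...,0].astype(int)-b[...,2]
    m[(bl0>25)]=0
    out=[]
    for cn in contour(m):
        p=px(cn); w=cast(c,p,z)[:,:2]*1000
        ctr=w.mean(0); r=cv2.minAreaRect(w.astype(np.float32))
        if not(400<ctr[0]<900 and abs(ctr[1])<330 and 165<min(r[1])<200): continue
        out.append((w,p,r))
    return sorted(out,key=lambda o:-o[2][0][1])
E
python3 - <<'E'
from h import *
from cell import robot
np.set_printoptions(precision=1,suppress=True)
c=robot.camera("top")
for w,p,r in stands(c): print(r); np.save("w%d.npy"%(r[0][1]>0),w)
for n in("top","side"):
    c=robot.camera(n)
    for ctr,C in cards(c): print(n,pose(C,np.radians(10)))
E
```

```text
((608.8994750976562, 177.09010314941406), (215.46377563476562, 181.89686584472656), 12.300146102905273)
((629.1629638671875, -148.1984405517578), (211.47608947753906, 181.38833618164062), 11.893568992614746)
top {'front': array([471.9, 152.2], dtype=float32), 'back': array([570.6, 168.5], dtype=float32), 'ctr': array([521.3, 160.3], dtype=float32), 'yaw': np.float32(9.350846), 'yaw2': np.float32(9.699013), 'len': np.float32(100.01068), 'wid': np.float32(94.403336)}
top {'front': array([ 552.9, -158.4], dtype=float32), 'back': array([ 649.3, -143.9], dtype=float32), 'ctr': array([ 601.1, -151.1], dtype=float32), 'yaw': np.float32(8.586417), 'yaw2': np.float32(8.745663), 'len': np.float32(97.50617), 'wid': np.float32(93.576744)}
side {'front': array([465.7, 151.6], dtype=float32), 'back': array([567.6, 164.3], dtype=float32), 'ctr': array([516.6, 157.9], dtype=float32), 'yaw': np.float32(7.1326756), 'yaw2': np.float32(9.024667), 'len': np.float32(102.736435), 'wid': np.float32(96.05646)}
side {'front': array([ 547.7, -159.6], dtype=float32), 'back': array([ 647.1, -146.4], dtype=float32), 'ctr': array([ 597.4, -153. ], dtype=float32), 'yaw': np.float32(7.5413923), 'yaw2': np.float32(8.7856865), 'len': np.float32(100.26417), 'wid': np.float32(94.747795)}
```

```bash
cat >> h.py <<'E'
def standframe(w,trim=8,cardC=None):
    """w contour pts mm. returns origin (mid front edge) and angle, side-derived"""
    r=cv2.minAreaRect(w.astype(np.float32)); a0=np.radians(12)
    for it in range(3):
        u=np.array([np.cos(a0),np.sin(a0)]);v=np.array([-u[1],u[0]])
        X=w@u;Y=w@v
        yl,yh=np.percentile(Y,0.5),np.percentile(Y,99.5)
        yl,yh=np.median(Y[Y<yl+8]),np.median(Y[Y>yh-8])
        e=[ (Y<yl+12),(Y>yh-12)]
        x0=np.median(X[((Y>yl+5)&(Y<yl+25)|(Y<yh-5)&(Y>yh-25))&(X<np.median(X))])
        fr=(Y>yl+5)&(Y<yh-5)&(abs(X-x0)<8)
        if cardC is not None:
            cy=cardC@v; fr&=(Y<cy.min()-5)|(Y>cy.max()+5)
        lat=[(abs(Y-y)<4)&(X>x0+8)&(X<x0+190) for y in(yl,yh)]
        F=fitline(w[fr]);Lr=fitline(w[lat[0]]);Ll=fitline(w[lat[1]])
        d=F[1] if F[1][1]>0 else -F[1]
        a0=np.arctan2(-d[0],d[1])
    angs=[np.degrees(np.arctan2(*(l[1]*np.sign(l[1][0]))[::-1])) for l in(Lr,Ll)]
    A,B=inter(F,Lr),inter(F,Ll)
    return (A+B)/2,np.degrees(a0),angs,np.linalg.norm(B-A)
E
cat > meas.py <<'E'
from h import *
from cell import robot
np.set_printoptions(precision=1,suppress=True)
c=robot.camera("top")
cv2.imwrite("pics/last_top.png",c["pixels"])
cc=cards(c)
for i,(w,p,r) in enumerate(stands(c)):
    C=min(cc,key=lambda q:abs(q[0][1]-r[0][1]))[1]
    o,a,angs,wd=standframe(w,cardC=C)
    print(["full","empty"][i],"origin",o,"ang",round(a,2),"sides",np.round(angs,2),"w",round(float(wd),1))
    am=np.radians(np.mean(angs)); u=np.array([np.cos(am),np.sin(am)]);v=np.array([-u[1],u[0]])
    P=pose(C,am)
    f=lambda q:np.array([(q-o)@u,(q-o)@v])
    print("  card front",f(P["front"]),"back",f(P["back"]),"ctr",f(P["ctr"]),"yaw",P["yaw"]-np.degrees(am),P["yaw2"]-np.degrees(am),P["len"],P["wid"])
E
python3 meas.py
```

```text
full origin [504.1 154.3] ang 12.29 sides [12.4 12.1] w 180.8
  card front [-31.9   4.8] back [68.  -0.3] ctr [18.   2.2] yaw -2.9123344 -2.4866447 100.01034 94.39559
empty origin [ 526.3 -169.8] ang 11.81 sides [11.9 11.5] w 180.5
  card front [28.4  5.5] back [125.7   0.7] ctr [77.1  3.1] yaw -2.8354082 -3.070284 97.45638 93.40661
```

```bash
cat > plan.py <<'E'
from h import *
from cell import robot
import sys
np.set_printoptions(precision=3,suppress=True)
s=robot.sense(); Rm=R.from_rotvec(s["tool_rot"]).as_matrix()
print("t",round(s["time"],2),"pos mm",np.array(s["eef_pos"])*1000,"F",s["wrist_force"],"w",s["width"])
print("R cols (tool x,y,z in world)\n",Rm)
fr={"e":((526.3,-169.8),11.75),"f":((504.1,154.3),12.25)}
if len(sys.argv)>1:
    (o,a)=fr[sys.argv[1]]; X,Y,Z=map(float,sys.argv[2:5])
    ar=np.radians(a);u=np.array([np.cos(ar),np.sin(ar)]);v=np.array([-u[1],u[0]])
    p=np.array(s["eef_pos"])*1000; q=p[:2]-np.array(o); print("tcp in stand",q@u,q@v,p[2])
    T=np.r_[np.array(o)+X*u+Y*v,Z]
    # desired rotation: x down, z along +-v
    best=None
    for sg in(1,-1):
        x=np.array([0,0,-1.]);z=sg*np.r_[v,0];y=np.cross(z,x);D=np.c_[x,y,z]
        rv=R.from_matrix(Rm.T@D).as_rotvec(degrees=True)
        if best is None or np.linalg.norm(rv)<np.linalg.norm(best[0]): best=(rv,D)
    print("target",T,"tool shift cm (current tool axes)",Rm.T@(T-p)/10,"turn deg",best[0])
    print("tool shift cm in final axes",best[1].T@(T-p)/10)
E
python3 plan.py e 150 2 150
```

```text
t 0.4 pos mm [280.872 586.107 231.175] F [-0.783  0.622  0.417] w 1.0010400479907358
R cols (tool x,y,z in world)
 [[-0.    -0.902  0.432]
 [-0.     0.432  0.902]
 [-1.    -0.    -0.   ]]
tcp in stand -86.3513079860506 790.0466984198943 231.1749931549809
target [ 672.75  -137.296  150.   ] tool shift cm (current tool axes) [  8.133 -66.598 -48.304] turn deg [-37.351  -0.014  -0.001]
tool shift cm in final axes [  8.117 -23.635 -78.805]
```

send_rows([
  [[0, 0, 0], [-9.35, 0, 0], 5],
  [[0, 0, 0], [-9.35, 0, 0], 5],
  [[0, 0, 0], [-9.35, 0, 0], 5],
  [[0, 0, 0], [-9.3, 0, 0], 5],
  [[0, -1.5, -5], [0, 0, 0], 5],
])

```text
time: 1.02
eef_pos: [0.3021, 0.543, 0.2307]
tool_rot: [-1.363, 1.101, 1.368]
wrist_force: [0.7, -0.4, 0.6]
width: 0.586
```

send_rows([
  [[0, -1.5, -5], [0, 0, 0], 5],
  [[0, -1.5, -5], [0, 0, 0], 5],
  [[0, -1.5, -5], [0, 0, 0], 5],
  [[0, -1.5, -5], [0, 0, 0], 5],
  [[0, -1.5, -5], [0, 0, 0], 5],
])

```text
time: 1.65
eef_pos: [0.4308, 0.3093, 0.2317]
tool_rot: [-1.359, 1.104, 1.358]
wrist_force: [0.8, 0.3, -1.0]
width: 0.584
```

send_rows([
  [[0, -1.5, -5], [0, 0, 0], 5],
  [[0, -1.5, -5], [0, 0, 0], 5],
  [[0, -1.5, -5], [0, 0, 0], 5],
  [[0, -1.5, -5], [0, 0, 0], 5],
  [[0, -1.5, -5], [0, 0, 0], 5],
])

```text
time: 2.28
eef_pos: [0.5551, 0.0799, 0.2317]
tool_rot: [-1.359, 1.104, 1.358]
wrist_force: [0.7, 0.7, -0.9]
width: 0.587
```

```bash
python3 plan.py e 150 2 150
```

```text
t 2.27 pos mm [555.115  79.861 231.672] F [ 0.683  0.749 -0.873] w 0.5868526183480234
R cols (tool x,y,z in world)
 [[ 0.001 -0.979 -0.204]
 [ 0.    -0.204  0.979]
 [-1.    -0.001  0.   ]]
tcp in stand 79.05269199746063 238.56186194461506 231.671606985588
target [ 672.75  -137.296  150.   ] tool shift cm (current tool axes) [  8.167  -7.082 -23.66 ] turn deg [0.012 0.015 0.052]
tool shift cm in final axes [  8.167  -7.095 -23.656]
```

send_rows([
  [[1.5, -1.7, -4.73], [0, 0, 0], 5],
  [[1.5, -1.7, -4.73], [0, 0, 0], 5],
  [[2.5, -1.7, -4.73], [0, 0, 0], 5],
  [[3.5, -1.7, -4.73], [0, 0, 0], 5],
  [[4, -1.8, -4.73], [0, 0, 0], 5],
])

```text
time: 2.9
eef_pos: [0.6873, -0.1326, 0.1022]
tool_rot: [-1.36, 1.104, 1.357]
wrist_force: [0.5, -0.3, 0.0]
width: 0.586
```

send_rows([
  [[1, 0, 0], [0, 0, 0], 5],
  [[1, 0, 0], [0, 0, 0], 5],
  [[0.5, 0, 0], [0, 0, 0], 5],
  [[0, 0, 0], [0, 0, 0], 5],
  [[0, 0, 0], [0, 0, 0], 5],
])

```text
time: 3.52
eef_pos: [0.6866, -0.1306, 0.0789]
tool_rot: [-1.36, 1.103, 1.358]
wrist_force: [-0.2, -0.4, -0.7]
width: 0.584
```

```bash
python3 plan.py e 165 2 50; python3 - <<'E'
from cell import robot
import cv2
a=robot.camera("side")["pixels"][170:270,300:433]
cv2.imwrite("pics/s1.png",cv2.resize(a,None,fx=6,fy=6,interpolation=cv2.INTER_CUBIC))
E
```

```text
t 3.52 pos mm [ 686.576 -130.592   78.926] F [-0.175 -0.362 -0.703] w 0.5844185600458498
R cols (tool x,y,z in world)
 [[ 0.002 -0.979 -0.205]
 [ 0.    -0.205  0.979]
 [-1.    -0.002 -0.   ]]
tcp in stand 164.90167673061586 5.747878707807787 78.92585285530714
target [ 687.435 -134.241   50.   ] tool shift cm (current tool axes) [ 2.893 -0.003 -0.374] turn deg [ 0.064 -0.01   0.12 ]
tool shift cm in final axes [ 2.893 -0.01  -0.375]
```

View pics/s1.png

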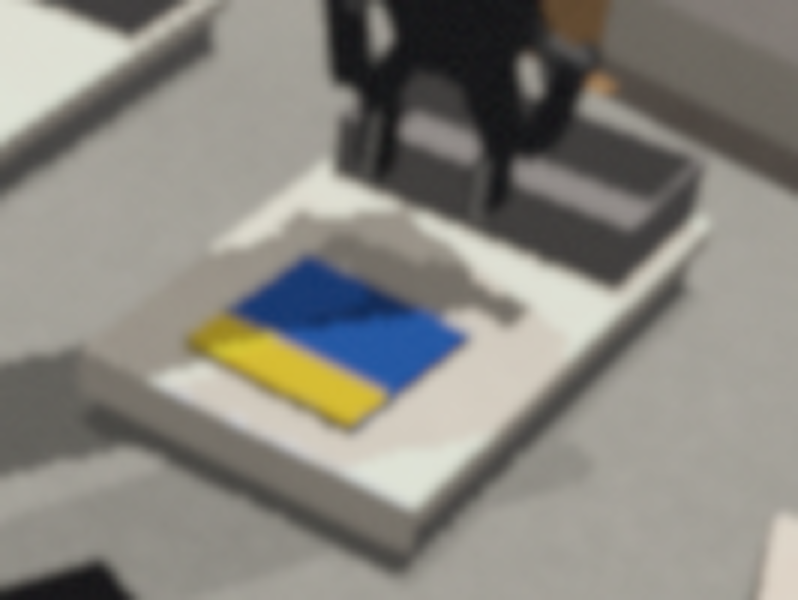

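send_rows([
  [[1.2, 0, -0.35], [0, 0, 0], 5],
  [[1.2, 0, 0], [0, 0, 0], 5],
  [[0.7, 0, 0], [0, 0, 0], 5],
  [[0.2, 0, 0], [0, 0, 0], 5],
  [[0.1, 0, 0], [0, 0, 0], 5],
])

```text
time: 4.2
eef_pos: [0.6868, -0.1348, 0.0435]
tool_rot: [-1.359, 1.105, 1.359]
wrist_force: [-1.0, -1.4, 0.2]
width: 0.585
```

send_rows([
  [[0.2, 0, 0], [0, 0, 0], 5],
  [[0.1, 0, 0], [0, 0, 0], 5],
  [[0.1, 0, 0], [0, 0, 0], 5],
  [[0, 0, 0], [0, 0, 0], 5],
  [[0, 0, 0], [0, 0, 0], 5],
])

```text
time: 4.82
eef_pos: [0.6867, -0.1348, 0.0397]
tool_rot: [-1.359, 1.105, 1.359]
wrist_force: [0.4, 0.3, -0.3]
width: 0.585
```

send_rows([
  [[0.1, 0, 0], [0, 0, 0], 5],
  [[0.1, 0, 0], [0, 0, 0], 5],
  [[0, 0, 0], [0, 0, 0], 5],
  [[0, 0, 0], [0, 0, 0], 5],
  [[0, 0, 0], [0, 0, 0], 5],
])

```text
time: 5.45
eef_pos: [0.6867, -0.1348, 0.0376]
tool_rot: [-1.359, 1.105, 1.359]
wrist_force: [0.6, 0.8, 0.8]
width: 0.588
```

```bash
python3 - <<'E'
from cell import robot
import cv2
a=robot.camera("side")["pixels"][170:270,300:433]
cv2.imwrite("pics/s2.png",cv2.resize(a,None,fx=6,fy=6,interpolation=cv2.INTER_CUBIC))
E
```

```text
(no output)
```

View pics/s2.png

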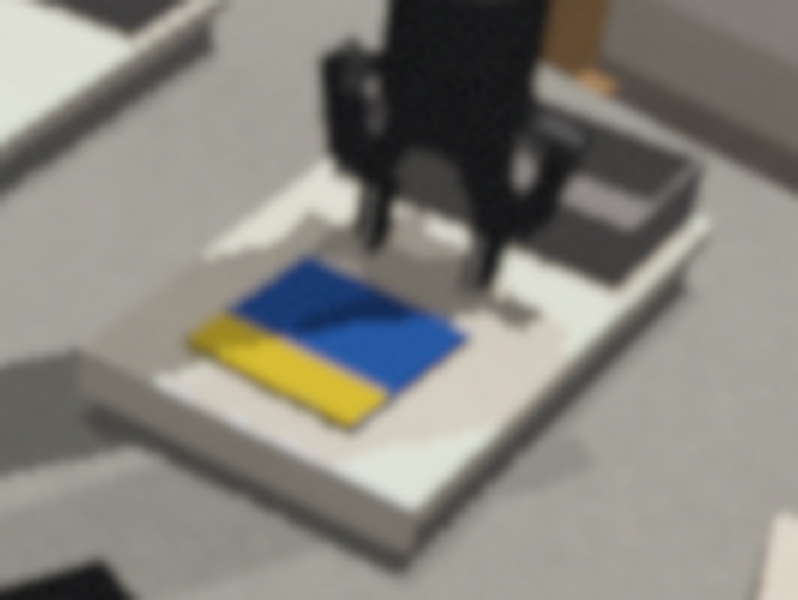

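Nearly down; fingertips (at about (375,245) and (485,285) in the crop) are behind the card's back edge. A bit lower.

send_rows([
  [[0.1, 0, 0], [0, 0, 0], 5],
  [[0.1, 0, 0], [0, 0, 0], 5],
  [[0, 0, 0], [0, 0, 0], 5],
  [[0, 0, 0], [0, 0, 0], 5],
  [[0, 0, 0], [0, 0, 0], 5],
])

```text
time: 6.12
eef_pos: [0.6868, -0.1349, 0.0371]
tool_rot: [-1.359, 1.105, 1.358]
wrist_force: [-3.6, 1.3, 6.9]
width: 0.586
```

send_rows([
  [[-0.3, 0, 0], [0, 0, 0], 5],
  [[0, 1, 0], [0, 0, 0], 5],
  [[0, 1, 0], [0, 0, 0], 5],
  [[0, 0.5, 0], [0, 0, 0], 5],
  [[0, 0.5, 0], [0, 0, 0], 5],
])

```text
time: 6.75
eef_pos: [0.657, -0.1409, 0.0386]
tool_rot: [-1.359, 1.105, 1.358]
wrist_force: [1.0, -0.0, 0.6]
width: 0.586
```

send_rows([
  [[0, 0.6, 0], [0, 0, 0], 5],
  [[0, 0.6, 0], [0, 0, 0], 5],
  [[0, 0.6, 0], [0, 0, 0], 5],
  [[0, 0.6, 0], [0, 0, 0], 5],
  [[0, 0.6, 0], [0, 0, 0], 5],
])

```text
time: 7.38
eef_pos: [0.6276, -0.1471, 0.0386]
tool_rot: [-1.359, 1.105, 1.359]
wrist_force: [0.1, -0.6, 0.5]
width: 0.586
```

send_rows([
  [[0, 0.6, 0], [0, 0, 0], 5],
  [[0, 0.4, 0], [0, 0, 0], 5],
  [[0, 0.3, 0], [0, 0, 0], 5],
  [[0, 0, 0], [0, 0, 0], 5],
  [[0, 0, 0], [0, 0, 0], 5],
])

```text
time: 8.0
eef_pos: [0.6152, -0.1496, 0.0386]
tool_rot: [-1.359, 1.105, 1.359]
wrist_force: [0.5, -0.3, -0.2]
width: 0.583
```

```bash
python3 plan.py e 81 2 38; python3 meas.py;  python3 - <<'E'
from cell import robot
import cv2,numpy as np
f=lambda a:cv2.resize(a,None,fx=4,fy=4,interpolation=cv2.INTER_CUBIC)
a=f(robot.camera("side")["pixels"][170:300,300:400]);b=f(robot.camera("top")["pixels"][90:220,270:370])
cv2.imwrite("pics/s3.png",np.hstack([a,b]))
E
```

```text
t 8.0 pos mm [ 615.247 -149.608   38.578] F [ 0.491 -0.346 -0.208] w 0.5830703882477914
R cols (tool x,y,z in world)
 [[ 0.    -0.979 -0.204]
 [ 0.    -0.204  0.979]
 [-1.    -0.     0.   ]]
tcp in stand 91.19477870723571 1.6559013482595715 38.578041064754736
target [ 605.195 -151.347   38.   ] tool shift cm (current tool axes) [0.058 1.019 0.034] turn deg [0.005 0.003 0.001]
tool shift cm in final axes [0.058 1.019 0.034]
full origin [503.9 154.3] ang 12.28 sides [12.4 12.1] w 181.3
  card front [-31.8   4.7] back [68.2 -0.3] ctr [18.2  2.2] yaw -2.9066963 -2.5418825 100.13857 94.65075
```

View pics/s3.png

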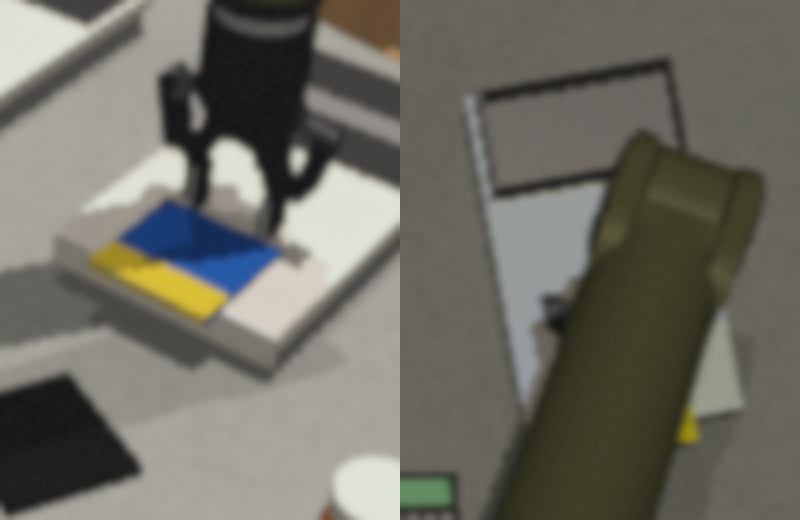

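```bash
cat > side.py <<'E'
from h import *
from cell import robot
np.set_printoptions(precision=1,suppress=True)
def yb(c,sel):
    b=cv2.resize(c["pixels"],None,fx=S,fy=S,interpolation=cv2.INTER_CUBIC).astype(int)
    d=b[...,0]-b[...,2]
    m=(d<-50).astype(np.uint8)*255
    for cn in contour(m):
        w=cast(c,px(cn),.047)[:,:2]*1000; r=cv2.minAreaRect(w.astype(np.float32))
        if abs(r[0][0]-540)<110 and sel(r[0][1]) and max(r[1])>70:
            L,bx=rectlines(w); return ordered(np.array([inter(L[i-1],L[i]) for i in range(4)]),np.radians(10))
import sys
fr={"e":((526.3,-169.8),11.75),"f":((504.1,154.3),12.25)}
def rep(c,k):
    o,a=fr[k];ar=np.radians(a);u=np.array([np.cos(ar),np.sin(ar)]);v=np.array([-u[1],u[0]])
    C=yb(c,(lambda y:y<0) if k=="e" else (lambda y:y>0))
    print(k,"yellow FR FL BL BR in stand:",[np.round([(q-np.array(o))@u,(q-np.array(o))@v],1).tolist() for q in C])
if __name__=="__main__":
    c=robot.camera("side")
    for k in"ef": rep(c,k)
    c["pixels"]=cv2.imread("pics/side0.png")
    for k in"ef": rep(c,k)
E
python3 side.py
```

```text
e yellow FR FL BL BR in stand: [[-27.9, -47.3], [-26.2, 50.0], [7.1, 48.8], [10.1, -48.1]]
f yellow FR FL BL BR in stand: [[-52.1, 126.4], [-104.0, 193.6], [5.7, 290.5], [58.5, 223.1]]
e yellow FR FL BL BR in stand: [[19.6, -41.6], [23.9, 52.4], [57.2, 53.1], [53.1, -44.4]]Traceback (most recent call last):
  File "side.py", line 22, in <module>
    for k in"ef": rep(c,k)
                  ~~~^^^^^
  File "side.py", line 16, in rep
    C=yb(c,(lambda y:y<0) if k=="e" else (lambda y:y>0))
  File "side.py", line 11, in yb
    L,bx=rectlines(w); return ordered(np.array([inter(L[i-1],L[i]) for i in range(4)]),np.radians(10))
         ~~~~~~~~~^^^
  File "h.py", line 35, in rectlines
    L.append(fitline(P[m]))
             ~~~~~~~^^^^^^
  File "h.py", line 22, in fitline
    vx,vy,x,y=cv2.fitLine(P.astype(np.float32),cv2.DIST_HUBER,0,0.3,1e-4,1e-4).ravel()
              ~~~~~~~~~~~^^^^^^^^^^^^^^^^^^^^^^^^^^^^^^^^^^^^^^^^^^^^^^^^^^^^^
cv2.error: OpenCV(4.12.0) /io/opencv/modules/imgproc/src/linefit.cpp:50: error: (-215:Assertion failed) count > 0 in function 'fitLine2D_wods'
```

send_rows([
  [[0, 0.3, 0], [0, 0, 0], 5],
  [[0, 0.3, 0], [0, 0, 0], 5],
  [[0, 0.3, 0], [0, 0, 0], 5],
  [[0, 0, 0], [0, 0, 0], 5],
  [[0, 0, 0], [0, 0, 0], 5],
])

```text
time: 8.82
eef_pos: [0.6063, -0.1515, 0.0386]
tool_rot: [-1.359, 1.105, 1.359]
wrist_force: [0.2, -0.6, 0.7]
width: 0.582
```

```bash
python3 side.py 2>&1 | head -1; python3 plan.py f -55 3 140
```

```text
e yellow FR FL BL BR in stand: [[-37.0, -47.2], [-36.2, 48.2], [-1.7, 49.6], [0.8, -48.5]]
t 8.88 pos mm [ 606.39  -151.462   38.602] F [ 0.929 -0.756 -0.435] w 0.5866436652976574
R cols (tool x,y,z in world)
 [[ 0.    -0.979 -0.204]
 [ 0.    -0.204  0.979]
 [-1.    -0.     0.   ]]
tcp in stand 35.08502939883692 -320.50408592142793 38.60177629300329
target [449.716 145.562 140.   ] tool shift cm (current tool axes) [-10.138   9.287  32.272] turn deg [-0.495  0.004  0.002]
tool shift cm in final axes [-10.14    9.009  32.35 ]
```

Retreat behind the card, lift, and head to in front of the other stand (high), then measure from the top.

send_rows([
  [[0, -1, 0], [0, 0, 0], 5],
  [[-1, -1, 0], [0, 0, 0], 5],
  [[-4, 0, 0], [0, 0, 0], 5],
  [[-5, 0, 0], [0, 0, 0], 5],
  [[0, 1, 5], [-0.5, 0, 0], 5],
])

```text
time: 9.5
eef_pos: [0.6104, -0.1055, 0.1447]
tool_rot: [-1.369, 1.1, 1.349]
wrist_force: [0.9, 0.8, 0.1]
width: 0.587
```

send_rows([
  [[0, 2, 5], [0, 0, 0], 5],
  [[0, 2, 5], [0, 0, 0], 5],
  [[0, 2, 5], [0, 0, 0], 5],
  [[0, 2, 5], [0, 0, 0], 5],
  [[0, 2, 5], [0, 0, 0], 5],
])

```text
time: 10.12
eef_pos: [0.4552, 0.1245, 0.1398]
tool_rot: [-1.366, 1.098, 1.364]
wrist_force: [0.4, 1.0, -0.3]
width: 0.584
```

```bash
python3 plan.py f -55 3 100;python3 meas.py;  python3 side.py 2>&1 | head -1;python3 - <<'E'
from cell import robot
import cv2,numpy as np
f=lambda a:cv2.resize(a,None,fx=4,fy=4,interpolation=cv2.INTER_CUBIC)
a=f(robot.camera("side")["pixels"][170:300,300:400]);b=f(robot.camera("top")["pixels"][90:220,270:370])
cv2.imwrite("pics/s4.png",np.hstack([a,b]))
E
```

```text
t 10.12 pos mm [455.154 124.546 139.826] F [ 0.407  0.992 -0.269] w 0.5843386210067281
R cols (tool x,y,z in world)
 [[ 0.002 -0.977 -0.212]
 [ 0.001 -0.212  0.977]
 [-1.    -0.002  0.   ]]
tcp in stand -54.14478724180855 -18.691055429934547 139.82607320046452
target [449.716 145.562 100.   ] tool shift cm (current tool axes) [3.983 0.094 2.168] turn deg [0.009 0.023 0.131]
tool shift cm in final axes [3.983 0.086 2.169]
full origin [561.  166.5] ang 10.22 sides [12.5 12.2] w 180.4
  card front [-135.3 -320.2] back [ -35.7 -320.9] ctr [ -85.5 -320.6] yaw -0.42266464 -0.76526165 99.63568 94.29199
empty origin [ 526.3 -169.8] ang 11.8 sides [11.9 11.5] w 180.4
  card front [-29.4   0.5] back [70.2  0.9] ctr [20.4  0.7] yaw 0.24705982 -0.095537186 99.63568 94.29199
e yellow FR FL BL BR in stand: [[-36.3, -47.0], [-36.3, 50.3], [-1.2, 49.9], [-0.1, -48.8]]
```

View pics/s4.png

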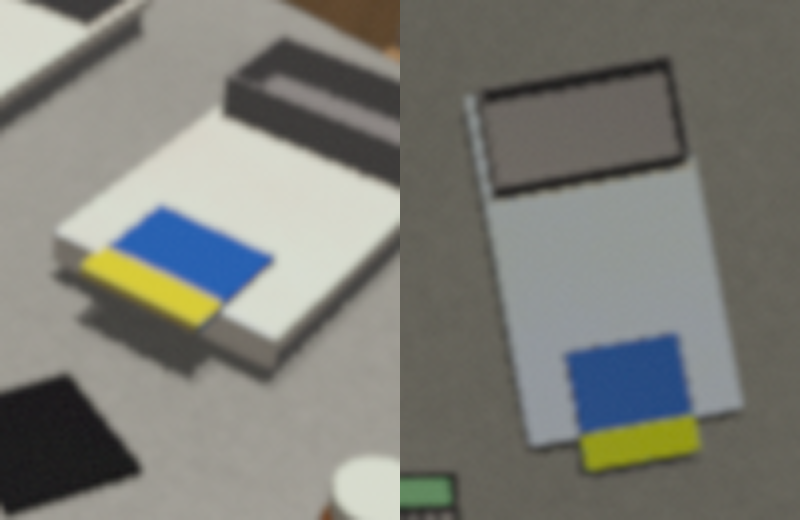

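send_rows([
  [[1, 0.1, 2.2], [0, 0, 0], 5],
  [[3, 0, 0], [0, 0, 0], 5],
  [[3, 0, 0], [0, 0, 0], 5],
  [[2.5, 0, 0], [0, 0, 0], 5],
  [[1.5, 0, 0], [0, 0, 0], 5],
])

```text
time: 10.95
eef_pos: [0.4504, 0.1424, 0.0277]
tool_rot: [-1.364, 1.103, 1.363]
wrist_force: [-0.4, 0.0, 0.5]
width: 0.588
```

send_rows([
  [[0, -0.4, 0], [0, 0, 0], 5],
  [[0, -0.4, 0], [0, 0, 0], 5],
  [[0, -0.5, 0], [0, 0, 0], 5],
  [[0, -0.5, 0], [0, 0, 0], 5],
  [[0, -0.5, 0], [0, 0, 0], 5],
])

```text
time: 11.58
eef_pos: [0.4725, 0.149, 0.0289]
tool_rot: [-1.365, 1.1, 1.365]
wrist_force: [-0.7, -0.6, 0.3]
width: 0.583
```

```bash
python3 plan.py f -11 3 30;python3 - <<'E'
from cell import robot
import cv2,numpy as np
f=lambda a:cv2.resize(a,None,fx=4,fy=4,interpolation=cv2.INTER_CUBIC)
a=f(robot.camera("side")["pixels"][120:250,220:320]);b=f(robot.camera("top")["pixels"][100:230,180:280])
cv2.imwrite("pics/s5.png",np.hstack([a,b]))
E
```

```text
t 11.57 pos mm [472.548 148.993  28.902] F [-0.709 -0.594  0.29 ] w 0.5828245013814637
R cols (tool x,y,z in world)
 [[ 0.    -0.977 -0.212]
 [ 0.    -0.212  0.977]
 [-1.    -0.001  0.   ]]
tcp in stand -31.959616150448518 1.508742645049393 28.90193173838387
target [492.714 154.898  30.   ] tool shift cm (current tool axes) [-0.109 -2.096  0.149] turn deg [0.011 0.012 0.031]
tool shift cm in final axes [-0.11  -2.096  0.149]
```

View pics/s5.png

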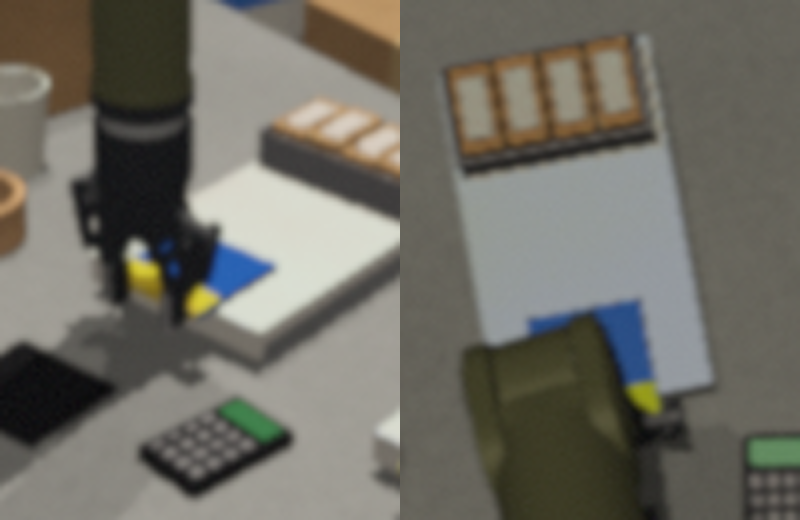

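Fingers are in front of the yellow end (side crop (115,295), (180,310)) and pushing. Continue, slowing near the edge: 21 mm remain nominally.

send_rows([
  [[0, -0.4, 0], [0, 0, 0], 5],
  [[0, -0.4, 0], [0, 0, 0], 5],
  [[0, -0.4, 0], [0, 0, 0], 5],
  [[0, -0.3, 0], [0, 0, 0], 5],
  [[0, -0.2, 0], [0, 0, 0], 5],
])

```text
time: 12.3
eef_pos: [0.4888, 0.1524, 0.0286]
tool_rot: [-1.365, 1.1, 1.365]
wrist_force: [-0.3, -0.2, -0.0]
width: 0.586
```

send_rows([
  [[0, -0.2, 0], [0, 0, 0], 5],
  [[0, -0.1, 0], [0, 0, 0], 5],
  [[0, 0, 0], [0, 0, 0], 5],
  [[0, 0, 0], [0, 0, 0], 5],
  [[0, 0, 0], [0, 0, 0], 5],
])

```text
time: 12.92
eef_pos: [0.4916, 0.153, 0.0286]
tool_rot: [-1.365, 1.1, 1.365]
wrist_force: [0.7, 0.3, 0.5]
width: 0.586
```

```bash
python3 plan.py f -11 3 30
```

```text
t 12.93 pos mm [491.631 153.041  28.623] F [0.712 0.308 0.474] w 0.5856257337607375
R cols (tool x,y,z in world)
 [[ 0.    -0.977 -0.212]
 [ 0.    -0.212  0.977]
 [-1.    -0.     0.   ]]
tcp in stand -12.4523195072969 1.4155225929891777 28.623264353868237
target [492.714 154.898  30.   ] tool shift cm (current tool axes) [-0.138 -0.145  0.158] turn deg [0.002 0.004 0.015]
tool shift cm in final axes [-0.138 -0.145  0.158]
```

send_rows([
  [[0, -0.1, 0], [0, 0, 0], 5],
  [[0, 0, 0], [0, 0, 0], 5],
  [[0, -0.05, 0], [0, 0, 0], 5],
  [[0, 0, 0], [0, 0, 0], 5],
  [[0, 0, 0], [0, 0, 0], 5],
])

```text
time: 13.55
eef_pos: [0.4924, 0.1532, 0.0284]
tool_rot: [-1.365, 1.102, 1.366]
wrist_force: [-5.0, -0.7, 2.9]
width: 0.585
```

send_rows([
  [[0, 0.5, 0], [0, 0, 0], 5],
  [[0, 2, 0], [0, 0, 0], 5],
  [[-3, 1, 0], [0, 0, 0], 5],
  [[-5, 0, 0], [0, 0, 0], 5],
  [[-4, 0, -3], [0, 0, 0], 5],
])

```text
time: 14.18
eef_pos: [0.4659, 0.1186, 0.1507]
tool_rot: [-1.369, 1.094, 1.366]
wrist_force: [0.7, -0.1, -0.5]
width: 0.584
```

send_rows([
  [[-2, -0.5, -5], [0, 0, 0], 5],
  [[0, -0.5, -5], [0, 0, 0], 5],
  [[0, 0, -3], [0, 0, 0], 5],
  [[0, 0, 0], [0, 0, 0], 5],
  [[0, 0, 0], [0, 0, 0], 5],
])

```text
time: 14.8
eef_pos: [0.5028, -0.0074, 0.1686]
tool_rot: [-1.365, 1.099, 1.365]
wrist_force: [0.0, 1.2, 0.8]
width: 0.586
```

```bash
python3 meas.py; python3 - <<'E'
from cell import robot
import cv2,numpy as np
f=lambda a:cv2.resize(a,None,fx=4,fy=4,interpolation=cv2.INTER_CUBIC)
cv2.imwrite("pics/t6.png",f(robot.camera("top")["pixels"][95:225,180:370]))
cv2.imwrite("pics/s6.png",f(robot.camera("side")["pixels"][130:270,235:425]))
E
```

```text
full origin [504.1 154.3] ang 12.33 sides [12.4 12.1] w 180.6
  card front [-1.   4.5] back [98.7  4. ] ctr [48.9  4.2] yaw -0.26509094 -0.11452484 99.71086 93.34606Traceback (most recent call last):
  File "meas.py", line 9, in <module>
    o,a,angs,wd=standframe(w,cardC=C)
                ~~~~~~~~~~^^^^^^^^^^^
  File "h.py", line 92, in standframe
    F=fitline(w[fr]);Lr=fitline(w[lat[0]]);Ll=fitline(w[lat[1]])
                                              ~~~~~~~^^^^^^^^^^^
  File "h.py", line 22, in fitline
    vx,vy,x,y=cv2.fitLine(P.astype(np.float32),cv2.DIST_HUBER,0,0.3,1e-4,1e-4).ravel()
              ~~~~~~~~~~~^^^^^^^^^^^^^^^^^^^^^^^^^^^^^^^^^^^^^^^^^^^^^^^^^^^^^
cv2.error: OpenCV(4.12.0) /io/opencv/modules/imgproc/src/linefit.cpp:50: error: (-215:Assertion failed) count > 0 in function 'fitLine2D_wods'
```

View pics/t6.png

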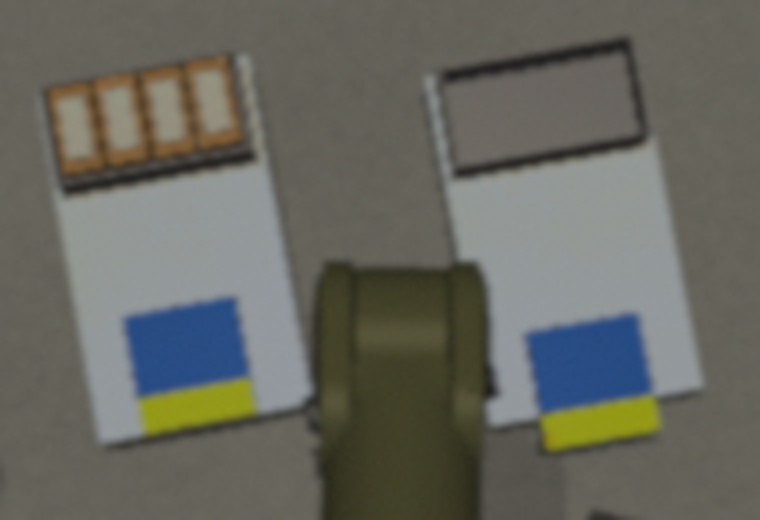

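View pics/s6.png

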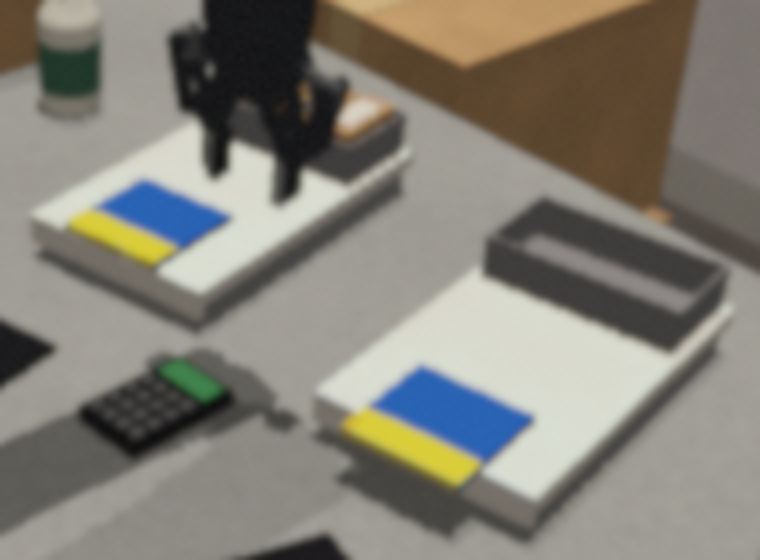

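```bash
python3 -c "
from cell import robot
print(robot.finish_job())"
```

```text
the job is handed in; nothing more can be done
None
```

Both cards are set, empty bin first, and the job was handed in at about 15 s with the arm clear in the air.

- **Empty bin:** I pushed the card from behind with two fingertips. The last full top view of it, taken before I moved to the other stand, puts the yellow end 29.4 mm past the front edge. The card was within about 0.3° of square and about 1 mm from the stand's centre line.
- **Filled bin:** I pushed the card in from the front until the fingertips touched the stand's front face, at about 5 N. The top view puts the yellow end 1.0 mm past the edge, about 0.3° off square and about 4 mm off centre. That 1 mm disagrees slightly with the fingertip stop, which says flush. I put the gap down to image error and left it.

**Checks that failed or disagreed:**
- The final scripted measurement of the empty stand failed because the arm hid one side of it. The final pictures show that card unchanged and flat, with the yellow overhanging.
- The side camera read the card fronts about 5 mm further forward than the top camera from the start. I used it only to measure movement.
- I did not measure the bystanders again. The pictures I took show nothing knocked over, but they do not cover all of them.

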